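Open the drain of the bench tank

TASK

Push the low white dish along the bench, without picking it up, until the tank's spout points down into the middle of it. Then open the drain: roll a fingertip along the knurled rim of the ring on top of the tank to unscrew it, counter-clockwise seen from above, by two full turns, so that its white line comes back to the index line for the second time. Keep the dish flat on the bench and under the spout while the ring is open, and leave the other things where they stand.

Things in the scene. Friction and masses are not known exactly. Their poses are not given: they have to be found in the camera images.
- dish: Low round white porcelain dish, loose, 80 mm outer diameter, 38 mm tall, upright wall 4 mm thick, about 0.2 kg. Origin: centre of its underside. It starts on the bench to the left or to the right of the spout, 105 to 150 mm from it, and slides when pushed low on its wall.
- tank: White low tank, fixed to the bench, 150 x 150 mm, its flat top 85 mm above the bench. Origin: centre of its underside; z up; -x points along its spout, roughly to the robot (yaw varies). A dark index line lies on its top beside the ring, on the spout's side.
- spout (a point): Centre of the mouth of the spout, 51 mm above the bench, 145 mm from the tank's centre along the tank's -x. The spout is a steel tube 12 mm thick that leaves the middle of the tank's -x face and ends 70 mm out from it, bent down; its top is 72 mm above the bench.
- ring_top (a point): Centre of the top face of the knurled dark steel ring, on its upright axis, 113 mm above the bench, on the tank's z axis. The ring is 84 mm across its ridges (76 mm between them): 24 upright round ridges, 6 mm wide, 4 mm proud, 89 to 111 mm above the bench. Its top is flat, with a white line out to the rim that lies over the index line at 0, 1 and 2 turns.
- ring (a joint): Turn of the ring in rad: 0 at the start (tight, goes no lower), growing counter-clockwise seen from above; one turn is 6.283, stop at 18.85. Steady friction of about 0.05 N m (1.2 N at the rim); it does not rise and stays where it is left. A fingertip pressed lightly (3 to 10 N) against the ridges and drawn along the rim takes it along.
- beaker: Bystander, leave alone: clear plastic beaker, 66 mm across, 85 mm tall, standing on the bench on the other side of the spout from the dish. Origin: centre of its underside.
- dropper: Bystander, leave alone: amber glass dropper bottle with a red bulb, 44 mm across, 110 mm tall, beside the tank. Origin: centre of its underside.
- dropper2: Bystander, leave alone: clear glass dropper bottle with a red bulb, 44 mm across, 110 mm tall, beside the tank, farther out than the amber one. Origin: centre of its underside.
- stoppered: Bystander, leave alone: clear glass bottle with a cork, 54 mm across, 104 mm tall, beside the tank. Origin: centre of its underside.
- spotplate: Bystander, leave alone: white porcelain spot plate with six wells, 70 x 100 x 12 mm, on the bench to the right of the tank. Origin: centre of its underside.
Mind the look-alikes: they are no part of the job. What is shaped like the dish but pink or red is not meant.

How it is judged:
By the outcome, as a careful person would: the job done as asked, in the order asked, and still so for the second after the job is handed in, with the robot touching nothing.
It also fails if it takes over 61 s, if anything falls off the work surface, if the arm or the gripper's body presses on something with over 40 N, if the wrist force passes 120 N, or if a joint passes its speed limit or range.

ROBOT

A 7-joint arm with a two-finger parallel gripper is mounted at the origin on the work surface. World frame = base frame: x ahead of the robot, y to its left, z up, the work surface at z = 0. Lengths are in m, angles in rad, forces in N, time in s.
With the tool pointing down it reaches from about 0.425 to 1.025 m from the base axis. Payload 3.6 kg.
Tool frame: the origin (TCP) lies where the fingers leave the gripper's body, on its centre line; the fingertips stand 73 mm ahead of it and the grasp point (between the pads) lies 54 mm ahead of it (hold_point_z is the distance from the TCP to the grasp point, in m); z points along the fingers, y is the direction in which the jaws open and shut (so a half turn about z gives the same grasp; the last joint's range is limited). The gripper opens to 85 mm and grips with 20 to 120 N. Pads are 22 mm wide; open, the fingers measure 114 mm over their backs; the gripper's body (76 mm by 85 mm) begins 54 mm behind the grasp point. The pads swing forward as they close: fully open they stand 13 mm farther back than shut.
Start: joints at [-1.226, 0.591, 0.048, 1.609, -0.033, 0.943, -0.034], TCP at [0.308, 0.656, 0.304] pointing down, gripper open.
Joint ranges: [-2.69, 2.69], [-0.47, 2.24], [-1.27, 1.36], [0.19, 2.51], [-1.53, 4.68], [0.08, 2.07], [-3.09, 3.09]. Speed limits (rad/s): [2.57, 2.57, 3.14, 3.14, 3.14, 3.14, 3.14].

INTERFACE

Orientations are given as a 3x3 rotation matrix whose columns are the frame's x, y, z axes.
In Python, from bench import * gives the robot as it stands.
- The arm moves only by the shell command python3 -m inch 'ROWS'. ROWS is JSON, a list of rows, each a list of 7 numbers: the turn, a rotation vector about the world's x, y, z each as a share of 60 degrees, from -1 to 1, then the shift along the world's x, y, z each as a share of 0.1 m, from -1 to 1, then the opening, from 0 (shut) to 1 (fully open). A call has 1 to 12 rows; each row is the pose to reach, as a shift and turn from the pose commanded when the call began; what a row does not reach only later rows make up. A row lasts 1/12 s, in which the tool goes at most 41.7 mm and 7.16 degrees, less where a joint would pass 70% of its speed; a pose out of reach is approached as far as the arm can. A call with a number of a shift or a turn outside -1 to 1 is refused whole. A call with a gripper value outside its range is refused whole. The fingers move at their own pace and stop on an object; the grip force is fixed at half the most. Time passes only in rows, so rows that repeat a pose let the fingers close. It gives the time, the measured TCP pose, the force and the opening at its end, in the units of the state.
- get_obs(): the state, without advancing time (a new reading comes with each control period).
- get_image(name): name is "scene" or "side" or "wrist"; returns a dict with "image" (384x512x3 uint8, red, green, blue), "depth" (384x512 float32, m along the optical axis (not along the pixel's ray), 0 where there is no reading), "fx", "fy", "cx", "cy" (pixels), "world_from_camera" (4x4, takes a point from camera to world coordinates). Camera axes: x right, y up, looking along -z (the intrinsics and any distortion apply to the point x, -y, -z); pixel columns grow to the right and rows downward; lengths in m; the calibration is good to about 2 mm. A picture is of the moment at which its call begins.
- sign_off(): hands the job in, once; it reports no verdict.
Trained networks look in the newest picture that a camera, given by its name, has taken for a name from the list of things; names that differ only in an ending like _2 or _b are one class to them, and where a whole thing is asked for, a point or a joint stands for the part that bears it (a point fixed in the world has none). Each returns a list of dicts, best first, with "p" (0 to 1); they miss things now and then, are a little off and sometimes report something else, mostly with a low value. They report only what shows in the picture. A call takes as long as a camera call. They do not tell look-alikes from the thing itself.
- outline_of(name, camera): "region" (384x512 bool, what is visible of it) and "box" ([left, top, right, bottom] in pixels, round what is visible of it).
- spot_point(name, camera): "xy" ([column, row] in pixels: a listed point, or the origin of a listed thing).
The state is a dict: "t": time; "joints": joint angles; "qd": joint speeds; "joint_efforts": joint torques, N m; "ee_pos": TCP position; "orientation": TCP orientation; "contact_force": force on the tool from outside, world axes, zero at the start; "torque": the same for the moment, N m; "opening": finger opening in m.
Only numpy, scipy, OpenCV 4.12 (cv2) and the standard library are available. Lean on these libraries where they do the work, as an engineer would, in place of code of your own. Each camera call takes 0.05 s, during which the arm holds its last target.

## Working session

There is one attempt and no reset: what is moved stays moved. The work goes in short steps, Python scripts to look and compute and a shell command to move; the robot and the scene stay as the last step left them, time stands still between calls to the robot, and variables do not carry over. Pictures are saved under pics/ and viewed, and the job is handed in when it is done.

```bash
ls; mkdir -p pics; cat > h.py <<'E'
from bench import *
import numpy as np, cv2
def shot(n,f):
    im=get_image(n); cv2.imwrite('pics/'+f,cv2.cvtColor(im['image'],cv2.COLOR_RGB2BGR)); return im
def ray(im,u,v):
    T=np.array(im['world_from_camera']); d=np.array([(u-im['cx'])/im['fx'],-(v-im['cy'])/im['fy'],-1.])
    return T[:3,3],T[:3,:3]@d
def atz(im,u,v,z):
    o,d=ray(im,u,v); return o+d*(z-o[2])/d[2]
def bydepth(im,u,v):
    o,d=ray(im,u,v); return o+d*im['depth'][int(v),int(u)]
def cloud(im):
    v,u=np.mgrid[:384,:512]; T=np.array(im['world_from_camera']); z=im['depth']
    c=np.stack([(u-im['cx'])/im['fx']*z,-(v-im['cy'])/im['fy']*z,-z],-1)
    return c@T[:3,:3].T+T[:3,3]
def proj(im,p):
    T=np.array(im['world_from_camera']); c=T[:3,:3].T@(np.array(p)-T[:3,3]); return im['cx']+im['fx']*c[0]/-c[2], im['cy']-im['fy']*c[1]/-c[2]
E
python3 - <<'E'
from h import *
np.set_printoptions(precision=4,suppress=True)
o=get_obs(); print(o)
Z={'dish':0,'tank':0,'spout':.051,'ring_top':.113,'beaker':0,'dropper':0,'dropper2':0,'stoppered':0,'spotplate':0}
for c in ['scene','side','wrist']:
    im=shot(c,c+'0.png'); print(c,np.array(im['world_from_camera'])[:3])
    for n,z in Z.items():
        for r in spot_point(n,c)[:3]:
            print(n,round(r['p'],2),np.round(r['xy']),atz(im,*r['xy'],z)[:2])
E
```

```text
pics
{'t': 0.0, 'joints': array([-1.2255,  0.5921,  0.0483,  1.6098, -0.0333,  0.9427, -0.0337]), 'qd': array([-0.    ,  0.0011,  0.0006, -0.001 , -0.0011,  0.001 , -0.0011]), 'joint_efforts': array([  0.0002, -54.8694,   1.5472, -19.8129,   0.0095,   0.0088,
        -0.    ]), 'ee_pos': array([0.3077, 0.6557, 0.3027]), 'orientation': array([[-0.9053,  0.4248, -0.0009],
       [ 0.4248,  0.9053, -0.0021],
       [-0.0001, -0.0022, -1.    ]]), 'contact_force': array([-0.3695,  0.087 , -0.0549]), 'torque': array([0.0274, 0.0219, 0.0304]), 'opening': 0.08534011337551003}
scene [[ 0.8782 -0.3242  0.3518  0.941 ]
 [ 0.4779  0.5619 -0.6752 -0.7781]
 [ 0.0212  0.761   0.6484  0.8486]]
dish 0.85 [211. 221.] [ 0.4523 -0.0721]
dish 0.74 [144. 282.] [ 0.4272 -0.3095]
dish 0.68 [211. 186.] [0.3779 0.0472]
tank 0.6 [294. 228.] [0.6472 0.0133]
tank 0.26 [251. 268.] [ 0.617 -0.157]
ring_top 0.77 [295. 194.] [0.6421 0.0099]
dropper 0.68 [331. 184.] [0.6671 0.2217]
dropper 0.53 [326. 204.] [0.6859 0.1374]
dropper 0.25 [296. 197.] [0.604  0.1244]
dropper2 0.68 [331. 184.] [0.6671 0.2217]
dropper2 0.53
[... 266 characters left out ...]
1 -0.8836]
 [-0.0114  0.8756  0.483   0.5899]]
dish 0.97 [185. 333.] [ 0.4269 -0.3052]
dish 0.92 [204. 250.] [ 0.4545 -0.0729]
dish 0.64 [151. 301.] [ 0.3608 -0.2222]
tank 0.57 [283. 230.] [ 0.6319 -0.0092]
spout 0.69 [219. 203.] [0.4915 0.0367]
ring_top 0.88 [289. 185.] [ 0.6432 -0.0043]
beaker 0.63 [229. 194.] [0.5155 0.1651]
dropper 0.62 [286. 181.] [0.674  0.2245]
dropper2 0.62 [286. 181.] [0.674  0.2245]
stoppered 0.84 [284. 271.] [ 0.6158 -0.1563]
stoppered 0.39 [208. 249.] [ 0.4638 -0.0705]
spotplate 0.9 [281. 309.] [ 0.5949 -0.2603]
spotplate 0.5 [283. 228.] [0.6342 0.    ]
wrist [[ 0.4259 -0.8553 -0.2949  0.2318]
 [ 0.9048  0.4025  0.1392  0.6917]
 [-0.0004 -0.3261  0.9453  0.373 ]]
```

View pics/scene0.png

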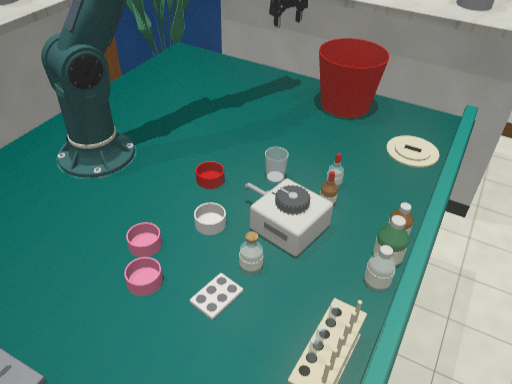

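View pics/side0.png

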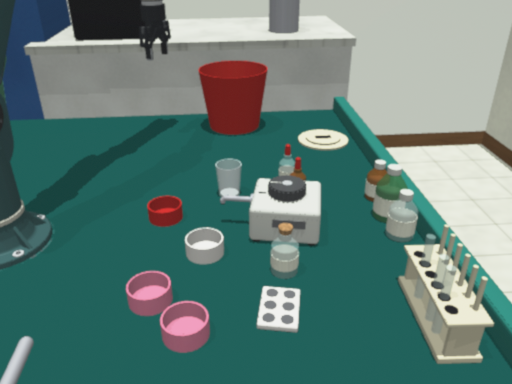

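The white dish is at scene (210,218) and side (205,246), in front of the tank and to the right of the spout (side 222,199). The red dish at scene (210,175) and the pink ones are look-alikes. Next I'll refine the poses with depth.

```bash
cat > m.py <<'E'
from h import *
from scipy.optimize import least_squares
np.set_printoptions(precision=4,suppress=True)
def circ(P):
    f=least_squares(lambda a:np.hypot(P[:,0]-a[0],P[:,1]-a[1])-a[2],[*P.mean(0),.04],loss='soft_l1',f_scale=.001); return f.x
E
python3 - <<'E'
from m import *
for c in ['scene','side']:
    im=get_image(c); C=cloud(im)
    bench=C[(abs(C[...,2])<.02)]; print(c,'bench z',np.median(bench[:,2]))
    def sel(x,y,r,z0,z1): 
        m=(np.hypot(C[...,0]-x,C[...,1]-y)<r)&(C[...,2]>z0)&(C[...,2]<z1); return C[m]
    P=sel(.453,-.073,.055,.034,.045); print('dish rim',len(P),circ(P[:,:2]), P[:,2].max())
    P=sel(.642,.003,.055,.109,.12); print('ring top',len(P),P[:,:2].mean(0),circ(P[:,:2]),np.median(P[:,2]),(P[:,:2].max(0)+P[:,:2].min(0))/2)
    P=sel(.642,.003,.13,.08,.088); r=cv2.minAreaRect(P[:,:2].astype(np.float32)); print('tank top',len(P),r)
    P=sel(.5,.03,.06,.057,.08); print('spout',len(P)); print(P[::max(1,len(P)//25)])
    d=P[:,:2]-P[:,:2].mean(0); u,s,vt=np.linalg.svd(d); print('dir',vt[0],P[:,:2].mean(0),P.min(0))
    for n,x,y,h in [('beaker',.5155,.165,.085),('red',.365,.05,.038),('stop',.613,-.153,.05)]:
        P=sel(x,y,.05,h-.01,h+.006); print(n,len(P),circ(P[:,:2]) if len(P)>5 else '')
E
```

```text
scene bench z 0.0009262614544191528
dish rim 177 [ 0.4552 -0.0807  0.0379] 0.04260243047799961
ring top 605 [0.6392 0.0031] [0.6389 0.0032 0.0289] 0.11321686180815838 [0.6385 0.0055]
tank top 1653 ((0.6360419988632202, 0.006193503737449646), (0.1526995599269867, 0.15490303933620453), 77.79225158691406)
spout 103
[[0.4998 0.0371 0.0723]
 [0.5015 0.034  0.0719]
 [0.4958 0.0337 0.0664]
 [0.5084 0.0321 0.0728]
 [0.4979 0.0299 0.0666]
 [0.5097 0.0298 0.0717]
 [0.5202 0.0321 0.0744]
 [0.5047 0.0283 0.0673]
 [0.5176 0.0261 0.0744]
 [0.496  0.0282 0.0602]
 [0.5083 0.0273 0.0662]
 [0.5184 0.0303 0.0682]
 [0.5294 0.0313 0.0722]
 [0.5233 0.0266 0.0697]
 [0.5346 0.0268 0.0744]
 [0.5273 0.0246 0.0695]
 [0.5368 0.0284 0.0708]
 [0.5273 0.0247 0.0661]
 [0.5408 0.0206 0.075 ]
 [0.5481 0.0289 0.072 ]
 [0.5398 0.0229 0.0695]
 [0.549  0.0272 0.0702]
 [0.5405 0.0217 0.0673]
 [0.5521 0.0211 0.0729]
 [0.5467 0.021  0.0672]
 [0.5465 0.0216 0.0632]]
dir [ 0.9801 -0.1986] [0.5242 0.0277] [0.4918 0.0181 0.0572]
beaker 174 [0.5148 0.1704 0.0309]
red 150 [0.3614 0.0661 0.0373]
stop 123 [ 0.6127 -0.1521  0.0267]

[... 497 characters left out ...]
57 0.0699]
 [0.5585 0.0239 0.0703]
 [0.5069 0.0275 0.0682]
 [0.5181 0.026  0.0685]
 [0.5293 0.0263 0.0678]
 [0.5404 0.0234 0.0688]
 [0.554  0.0237 0.068 ]
 [0.5    0.0311 0.0638]
 [0.5113 0.0272 0.0655]
 [0.5226 0.0284 0.0643]
 [0.5336 0.0231 0.0667]
 [0.5448 0.0209 0.0675]
 [0.5559 0.0199 0.0675]
 [0.5022 0.03   0.0617]
 [0.5135 0.0298 0.0613]
 [0.5247 0.0264 0.0627]
 [0.5359 0.0255 0.0627]
 [0.547  0.0215 0.0645]
 [0.5583 0.0217 0.0637]
 [0.5044 0.0293 0.0594]
 [0.5335 0.0214 0.0626]
 [0.5446 0.0185 0.0637]
 [0.5557 0.0175 0.0637]]
dir [ 0.9814 -0.1922] [0.5267 0.0261] [0.4953 0.0175 0.0572]
beaker 183 [0.5177 0.1692 0.0311]
red 196 [0.3632 0.0647 0.0372]
stop 190 [ 0.6155 -0.1527  0.0266]
```

```bash
python3 - <<'E'
import cv2
for c,b in [('scene',(230,160,350,260)),('side',(190,150,340,260))]:
    i=cv2.imread(f'pics/{c}0.png')[b[1]:b[3],b[0]:b[2]]; cv2.imwrite(f'pics/{c}0z.png',cv2.resize(i,None,fx=5,fy=5,interpolation=cv2.INTER_CUBIC))
E
```

```text
(no output)
```

View pics/scene0z.png

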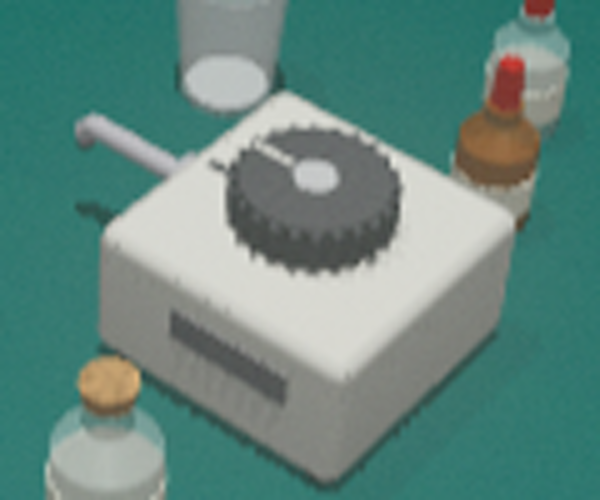

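View pics/side0z.png

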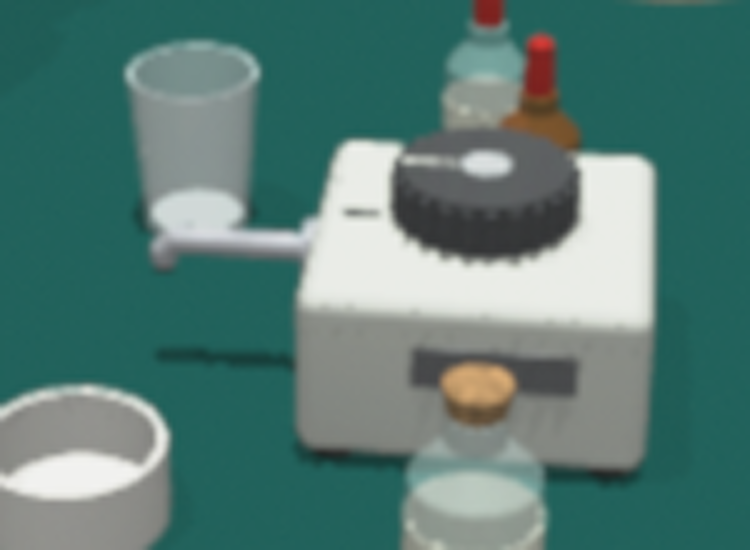

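```bash
python3 -m inch '[[0,0,-0.18,0.4,-1,0,0.5],[0,0,-0.18,0.4,-1,0,0.5],[0,0,-0.18,0.4,-1,0,0.5]]'
python3 -m inch '[[0,0,-0.18,0.5,-1,0,0.5],[0,0,-0.18,0.5,-1,0,0.5],[0,0,-0.18,0.5,-1,0,0.5]]'
python3 -m inch '[[0,0,-0.18,0.5,-1,0,0.5],[0,0,-0.18,0.5,-1,0,0.5],[0,0,-0.18,0.5,-1,0,0.5]]'
```

```text
t: 1.85
ee_pos: [0.3502, 0.552, 0.3037]
orientation: [[-0.807, 0.591, 0.001], [0.591, 0.807, -0.004], [-0.003, -0.002, -1.0]]
contact_force: [0.6, -1.1, -0.6]
opening: 0.0518
t: 2.1
ee_pos: [0.4, 0.4522, 0.3041]
orientation: [[-0.681, 0.732, 0.001], [0.732, 0.681, -0.002], [-0.002, -0.001, -1.0]]
contact_force: [0.2, -0.4, 0.3]
opening: 0.0428
t: 2.35
ee_pos: [0.4498, 0.3521, 0.3043]
orientation: [[-0.532, 0.847, 0.001], [0.847, 0.532, -0.002], [-0.002, 0.0, -1.0]]
contact_force: [0.5, 0.2, 0.1]
opening: 0.0428
```

```bash
python3 -m inch '[[0,0,-0.18,0.3,-1,0,0.5],[0,0,-0.18,0.3,-1,0,0.5],[0,0,-0.18,0.3,-1,0,0.5]]'
python3 -m inch '[[0,0,-0.18,0,-1,0,0.5],[0,0,-0.18,0,-1,0,0.5],[0,0,-0.18,0,-1,0,0.5]]'
python3 -m inch '[[0,0,-0.18,0,-1,0,0.5],[0,0,-0.18,0,-1,0,0.5],[0,0,-0.18,0,-1,0,0.5]]'
python3 -m inch '[[0,0,-0.18,-0.2,-1,0,0.5],[0,0,-0.18,-0.2,-1,0,0.5],[0,0,-0.18,-0.2,-1,0,0.5]]'
python3 -m inch '[[0,0,-0.18,-0.3,-1,0,0.5],[0,0,-0.18,-0.3,-1,0,0.5],[0,0,-0.18,-0.3,-1,0,0.5],[0,0,-0.18,-0.3,-1,0,0.5]]'
```

```text
t: 2.6
ee_pos: [0.4794, 0.2505, 0.3043]
orientation: [[-0.361, 0.932, 0.001], [0.932, 0.361, -0.003], [-0.003, -0.0, -1.0]]
contact_force: [0.4, -0.9, -0.7]
opening: 0.0428
t: 2.85
ee_pos: [0.4777, 0.15, 0.3041]
orientation: [[-0.179, 0.984, -0.001], [0.984, 0.179, -0.003], [-0.003, -0.001, -1.0]]
contact_force: [0.3, -1.1, -0.5]
opening: 0.0426
t: 3.1
ee_pos: [0.4774, 0.0506, 0.3044]
orientation: [[0.008, 1.0, 0.0], [1.0, -0.008, -0.002], [-0.002, 0.0, -1.0]]
contact_force: [-0.1, -0.7, -1.2]
opening: 0.0427
t: 3.35
ee_pos: [0.4565, -0.0486, 0.3044]
orientation: [[0.194, 0.981, 0.0], [0.981, -0.194, -0.002], [-0.002, 0.001, -1.0]]
contact_force: [-0.5, -0.0, -0.0]
opening: 0.0426
t: 3.68
ee_pos: [0.4262, -0.1488, 0.3046]
orientation: [[0.376, 0.927, 0.001], [0.927, -0.376, -0.002], [-0.002, 0.002, -1.0]]
contact_force: [0.2, 0.3, -0.0]
opening: 0.0427
```

```bash
cat >> m.py <<'E'
def rim(C,x,y,z0,z1,r=.06):
    m=(np.hypot(C[...,0]-x,C[...,1]-y)<r)&(C[...,2]>z0)&(C[...,2]<z1); return C[m]
E
python3 - <<'E'
from m import *
for c in ['wrist','scene','side']:
    im=shot(c,c+'1.png'); C=cloud(im)
    P=rim(C,.456,-.078,.036,.044); 
    if len(P)>20: print(c,len(P),circ(P[:,:2]),P[:,:2].min(0),P[:,:2].max(0),(P[:,:2].min(0)+P[:,:2].max(0))/2)
    for r in spot_point('dish',c): print(r['p'],r['xy'],atz(im,*r['xy'],0))
E
```

```text
wrist 763 [ 0.4553 -0.0804  0.0377] [ 0.4159 -0.1202] [ 0.4948 -0.0409] [ 0.4553 -0.0805]
0.97 [255.3, 97.2] [ 0.4547 -0.0782  0.    ]
0.87 [229.6, 226.2] [ 0.3573 -0.2227  0.    ]
0.61 [300.3, 258.6] [ 0.4312 -0.3085 -0.    ]
scene 137 [ 0.455  -0.0808  0.0376] [ 0.4154 -0.1216] [ 0.4946 -0.042 ] [ 0.455  -0.0818]
0.9 [209.8, 182.6] [ 0.3665  0.0567 -0.    ]
0.88 [145.3, 246.9] [ 0.3622 -0.2251  0.    ]
0.77 [209.0, 225.5] [ 0.4565 -0.0876  0.    ]
0.58 [142.1, 280.3] [ 0.4195 -0.3084  0.    ]
side 91 [ 0.4575 -0.0816  0.038 ] [ 0.4182 -0.1225] [ 0.4967 -0.0423] [ 0.4575 -0.0824]
0.85 [164.9, 216.0] [0.36   0.0726 0.    ]
0.83 [204.8, 250.6] [ 0.4568 -0.0742  0.    ]
0.83 [150.5, 302.0] [ 0.3594 -0.2245  0.    ]
0.63 [188.6, 335.2] [ 0.4325 -0.3108  0.    ]
```

View pics/wrist1.png

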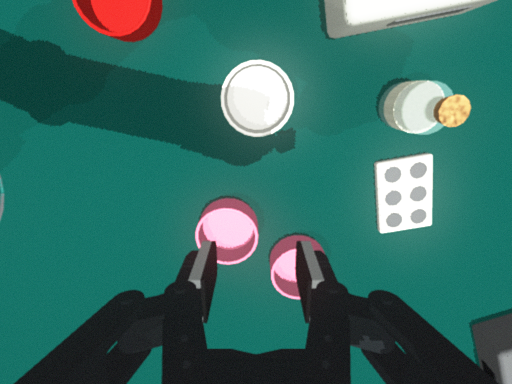

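```bash
python3 -c "
from bench import *
o=get_obs();print(o['t'],o['ee_pos'],o['joints'])"
python3 -m inch '[[0,0,0,-0.03,-0.18,-1,0.5],[0,0,0,-0.03,-0.18,-1,0.5],[0,0,0,-0.03,-0.18,-1,0.5]]'
python3 -m inch '[[0,0,0,0,0,-0.9,0.5],[0,0,0,0,0,-0.9,0.5],[0,0,0,0,0,-0.9,0.5],[0,0,0,0,0,-0.9,0.5]]'
```

```text
3.9833 [ 0.42864818 -0.14215864  0.30382344] [-0.24669213  0.28421872  0.57598197  2.221082   -0.24168127  0.69488301
  0.12513692]
t: 4.23
ee_pos: [0.4243, -0.1602, 0.2009]
orientation: [[0.364, 0.931, -0.004], [0.931, -0.364, 0.001], [-0.0, -0.004, -1.0]]
contact_force: [0.5, 0.7, 0.2]
opening: 0.0426
t: 4.57
ee_pos: [0.4241, -0.1605, 0.1119]
orientation: [[0.366, 0.931, -0.005], [0.931, -0.366, 0.003], [0.001, -0.006, -1.0]]
contact_force: [-0.2, 0.3, -0.1]
opening: 0.0428
```

```bash
python3 -m inch '[[0,0,0,0,0,-0.28,0.5],[0,0,0,0,0,-0.28,0.5],[0,0,0,0,0,-0.28,0.5]]'
python3 -m inch '[[0,0,0,0.06,0.15,0,0.5],[0,0,0,0.11,0.28,0,0.5],[0,0,0,0.15,0.36,0,0.5],[0,0,0,0.18,0.44,0,0.5],[0,0,0,0.21,0.52,0,0.5],[0,0,0,0.24,0.6,0,0.5],[0,0,0,0.27,0.68,0,0.5],[0,0,0,0.3,0.76,0,0.5],[0,0,0,0.33,0.84,0,0.5],[0,0,0,0.36,0.92,0,0.5],[0,0,0,0.39,1.0,0,0.5]]'
python3 - <<'E'
from m import *
print(get_obs()['ee_pos'])
for c in ['wrist','scene','side']:
    im=shot(c,c+'2.png'); C=cloud(im)
    P=rim(C,.482,-.018,.034,.044,.065); 
    if len(P)>20: print(c,len(P),circ(P[:,:2]))
E
```

```text
t: 4.82
ee_pos: [0.4256, -0.1615, 0.0872]
orientation: [[0.367, 0.93, 0.001], [0.93, -0.367, 0.0], [0.0, 0.001, -1.0]]
contact_force: [0.2, -0.3, 0.4]
opening: 0.0428
t: 5.73
ee_pos: [0.4641, -0.0612, 0.0858]
orientation: [[0.367, 0.93, -0.0], [0.93, -0.367, -0.0], [-0.0, -0.0, -1.0]]
contact_force: [-0.5, -2.9, 3.9]
opening: 0.0425
[ 0.4641 -0.0612  0.0858]
wrist 6658 [ 0.4801 -0.021   0.0378]
scene 140 [ 0.476  -0.0256  0.0437]
side 141 [ 0.4835 -0.0307  0.045 ]
```

View pics/side2.png

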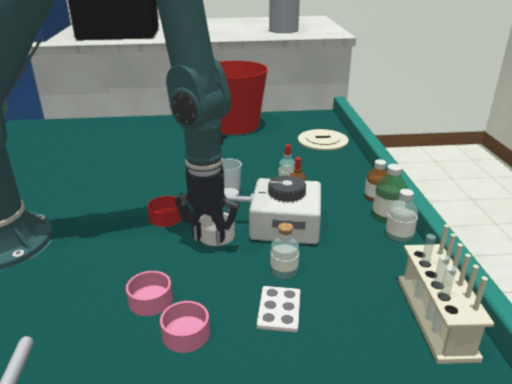

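View pics/wrist2.png

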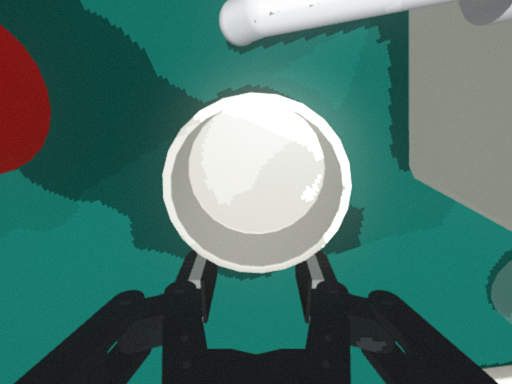

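```bash
python3 - <<'E'
from m import *
im=get_image('wrist'); C=cloud(im)
P=rim(C,.5,.03,.045,.08,.06); P=P[P[:,1]>.012]
ax=np.array([.98,-.197]); 
Q=P[P[:,2]>.06]; print(len(P),len(Q))
d=Q[:,:2]-Q[:,:2].mean(0); vt=np.linalg.svd(d,full_matrices=False)[2]; print(vt[0],Q[:,:2].mean(0),Q[:,2].max())
s=Q[:,:2]@ax; print('tip s',np.percentile(s,[0,1,2,5]), 'exp mouth s', np.array([.498,.0325])@ax)
n=np.array([.197,.98]); t=Q[:,:2]@n
for a in np.arange(s.min(),s.max(),.006):
    k=(s>=a)&(s<a+.006)
    if k.sum()>5: print(round(a,4),k.sum(),t[k].min(),t[k].max(),Q[k,2].max())
print('mouth t',np.array([.498,.0325])@n)
P=rim(C,.48,-.021,.036,.044,.045); print(circ(P[:,:2]))
E
```

```text
7037 6983
[ 0.9569 -0.2904] [0.5158 0.0292] 0.07344225277747676
tip s [0.4749 0.4759 0.4766 0.4781] exp mouth s 0.4816375
0.4749 810 0.12712264043516877 0.13864580759028788 0.06898848321598362
0.4809 1102 0.12703477842273975 0.13863279763933223 0.0727688989500848
0.4869 975 0.1271176277501822 0.13596601551959558 0.07332647730304359
0.4929 874 0.12685004235750513 0.134896457454589 0.07344225277747676
0.4989 774 0.12686192463096957 0.13357366213284155 0.07314000325197086
0.5049 655 0.12672068608796444 0.13270658527527537 0.07313003277446431
0.5109 558 0.12670774688369021 0.1316379744089896 0.07274358304137166
0.5169 449 0.1266395202251081 0.13048898556231278 0.07176974147610471
0.5229 347 0.12654377829238855 0.12963306630690383 0.07124511568483986
0.5289 243 0.12644217924751178 0.12878239861616653 0.07011368757178432
0.5349 148 0.1263960900632599 0.12780394157481545 0.07011416050594697
0.5409 48 0.12233948477550896 0.1271927311547152 0.06791618033684317
mouth t 0.129956
[ 0.4809 -0.0182  0.0378]
```

```bash
python3 -m inch '[[0,0,0,0.03,0.08,0,0.5],[0,0,0,0.06,0.16,0,0.5],[0,0,0,0.08,0.24,0,0.5],[0,0,0,0.1,0.32,0,0.5],[0,0,0,0.13,0.4,0,0.5],[0,0,0,0.15,0.47,0,0.5],[0,0,0,0.17,0.53,0,0.5],[0,0,0,0.17,0.53,0,0.5]]'
python3 - <<'E'
from m import *
im=shot('wrist','wrist3.png'); C=cloud(im)
for z in (.030,.034,.036):
    P=rim(C,.4975,.034,z,.045,.06); print(len(P),circ(P[:,:2]))
E
```

```text
t: 6.6
ee_pos: [0.4817, -0.0065, 0.0858]
orientation: [[0.364, 0.931, 0.0], [0.931, -0.364, 0.001], [0.001, -0.0, -1.0]]
contact_force: [1.0, -0.4, 0.7]
opening: 0.0432
7660 [0.4979 0.0346 0.0376]
6368 [0.4977 0.0343 0.0379]
5314 [0.4976 0.0341 0.0381]
```

View pics/wrist3.png

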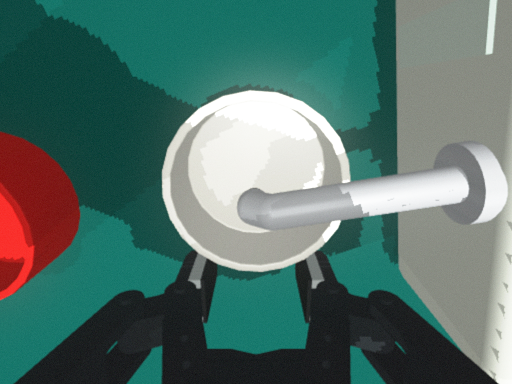

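```bash
python3 -m inch '[[0,0,0,-0.06,-0.16,0,0.5],[0,0,0,-0.18,-0.47,0,0.5],[0,0,0,-0.18,-0.47,0,0.5],[0,0,0,-0.18,-0.47,0.6,0],[0,0,0,-0.18,-0.47,1,0],[0,0,0,-0.18,-0.47,1,0]]'
python3 -m inch '[[0,0,0,0,0,0.2,0],[0,0,0.12,0.5,0.3,0.2,0],[0,0,0.24,0.96,0.58,0.2,0],[0,0,0.36,0.96,0.58,0.2,0],[0,0,0.36,0.96,0.58,0.2,0],[0,0,0.36,0.96,0.58,0.2,0],[0,0,0.36,0.96,0.58,0.2,0],[0,0,0.36,0.96,0.58,0.2,0]]'
python3 - <<'E'
from m import *
o=get_obs(); print(o['ee_pos'],o['orientation'],o['opening'],o['joints'],o['contact_force'])
im=shot('wrist','wrist4.png'); C=cloud(im)
P=rim(C,.64,.005,.110,.118,.06);print(len(P),circ(P[:,:2]),P[:,:2].min(0),P[:,:2].max(0),np.median(P[:,2]))
np.save('w4.npy',C)
im=shot('side','side4.png')
E
```

```text
t: 7.15
ee_pos: [0.4636, -0.057, 0.1888]
orientation: [[0.37, 0.929, 0.003], [0.929, -0.37, -0.0], [0.001, 0.003, -1.0]]
contact_force: [0.5, -0.8, -0.7]
opening: 0.007
t: 7.82
ee_pos: [0.5572, 0.0011, 0.2056]
orientation: [[0.002, 1.0, -0.002], [1.0, -0.002, -0.001], [-0.001, -0.002, -1.0]]
contact_force: [-1.1, -0.7, -0.2]
opening: -0.0002
[0.5572 0.0011 0.2056] [[ 0.0019  1.     -0.0023]
 [ 1.     -0.0019 -0.0006]
 [-0.0006 -0.0023 -1.    ]] -0.00016274632854653372 [-0.3968  0.5602  0.436   2.0771 -0.4142  0.59    0.3279] [-1.0536 -0.7152 -0.1694]
11688 [0.6385 0.007  0.0272] [ 0.5977 -0.0354] [0.6798 0.0472] 0.1121196751621607
```

View pics/wrist4.png

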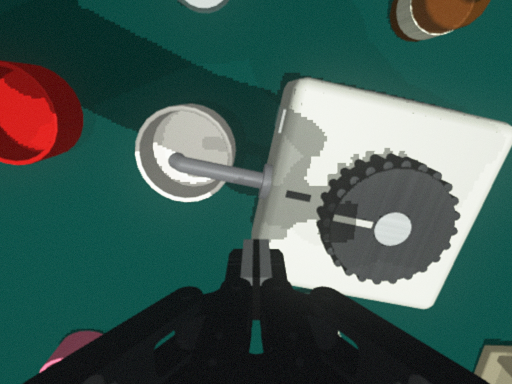

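View pics/side4.png

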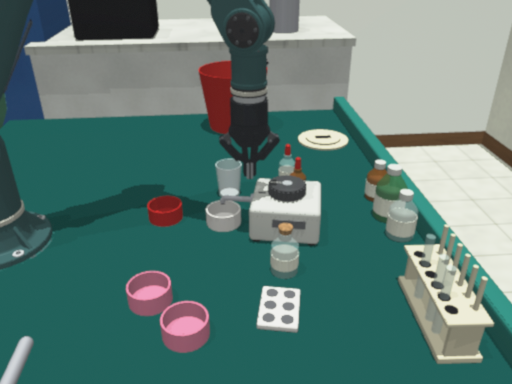

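```bash
python3 - <<'E'
from m import *
C=np.load('w4.npy').reshape(-1,3)
for z in np.arange(.128,.2,.006):
    P=C[(np.hypot(C[:,0]-.557,C[:,1]-.001)<.05)&(C[:,2]>z)&(C[:,2]<z+.006)]
    if len(P)>3: print(round(z,3),len(P),P[:,:2].min(0)-[.5572,.0011],P[:,:2].max(0)-[.5572,.0011])
E
```

```text
0.134 107 [-0.012   0.0058] [0.0118 0.0111]
0.14 303 [-0.0138  0.0055] [0.0129 0.0113]
0.146 355 [-0.014   0.0049] [0.0133 0.0113]
0.152 399 [-0.0139  0.0052] [0.0133 0.0114]
0.158 455 [-0.0139  0.0054] [0.0132 0.0113]
0.164 552 [-0.0137 -0.0119] [0.013  0.0113]
0.17 491 [-0.0214 -0.0106] [0.0209 0.0134]
0.176 1583 [-0.0328 -0.0124] [0.0324 0.0138]
0.182 2914 [-0.0382 -0.0128] [0.0379 0.0141]
0.188 4098 [-0.0432 -0.0123] [0.043  0.0128]
0.194 3032 [-0.0479 -0.0118] [0.0472 0.0174]
0.2 4574 [-0.0488 -0.0104] [0.0486 0.0179]
```

```bash
python3 -m inch '[[0,0,0,0,-0.06,-0.38,0],[0,0,0,0,-0.06,-0.38,0],[0,0,0,0.1,-0.06,-0.38,0],[0,0,0,0.2,-0.06,-0.38,0],[0,0,0,0.2,-0.06,-0.38,0],[0,0,0,0.2,-0.06,-0.38,0]]'; python3 -c "
from bench import *
o=get_obs();print(o['t'],o['ee_pos'],o['joints'],o['contact_force'])"
```

```text
t: 8.42
ee_pos: [0.581, -0.0035, 0.1693]
orientation: [[-0.001, 1.0, 0.004], [1.0, 0.001, -0.0], [-0.0, 0.004, -1.0]]
contact_force: [-1.0, -0.6, 0.2]
opening: -0.0001
8.4167 [ 0.58100934 -0.0035239   0.16925843] [-0.3476959   0.63389139  0.39127299  2.04443185 -0.45267095  0.5424217
  0.36856951] [-0.9817214  -0.55961655  0.15154742]
```

```bash
python3 -m inch '[[0,0,0,0.01,0,0,0],[0,0,0,0.02,0,0,0],[0,0,0,0.02,0,0,0]]';python3 -m inch '[[0,0,0,0.01,0,0,0],[0,0,0,0.02,0,0,0],[0,0,0,0.02,0,0,0]]'
```

```text
t: 8.67
ee_pos: [0.5811, -0.0036, 0.1683]
orientation: [[-0.001, 1.0, 0.001], [1.0, 0.001, 0.0], [0.0, 0.001, -1.0]]
contact_force: [0.4, -1.2, -0.1]
opening: -0.0
t: 8.92
ee_pos: [0.5832, -0.0036, 0.168]
orientation: [[-0.001, 1.0, 0.0], [1.0, 0.001, -0.0], [-0.0, 0.0, -1.0]]
contact_force: [0.2, 0.6, 0.5]
opening: -0.0
```

```bash
python3 -m inch '[[0,0,0,0.012,-0.04,0,0],[0,0,0,0.024,-0.082,0,0],[0,0,0,0.032,-0.116,0,0],[0,0,0,0.042,-0.15,0,0],[0,0,0,0.056,-0.18,0,0],[0,0,0,0.072,-0.213,0,0]]'; python3 - <<'E'
from m import *
im=shot('wrist','wrist5.png');shot('side','side5.png')
E
```

```text
t: 9.42
ee_pos: [0.5903, -0.0255, 0.1679]
orientation: [[-0.001, 1.0, -0.0], [1.0, 0.001, -0.0], [-0.0, -0.0, -1.0]]
contact_force: [-0.7, -0.7, -0.1]
opening: -0.0001
```

View pics/wrist5.png

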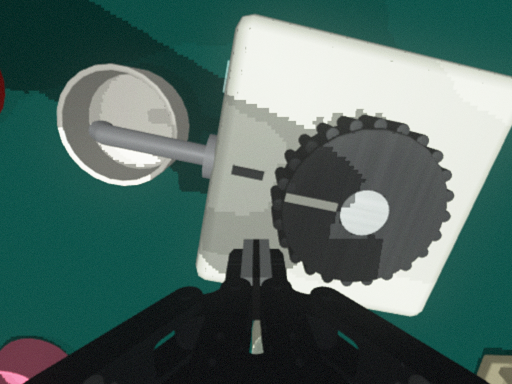

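```bash
python3 - <<'E'
import cv2
i=cv2.imread('pics/side5.png')[130:250,180:340]; cv2.imwrite('pics/side5z.png',cv2.resize(i,None,fx=5,fy=5,interpolation=cv2.INTER_CUBIC))
E
```

```text
(no output)
```

View pics/side5z.png

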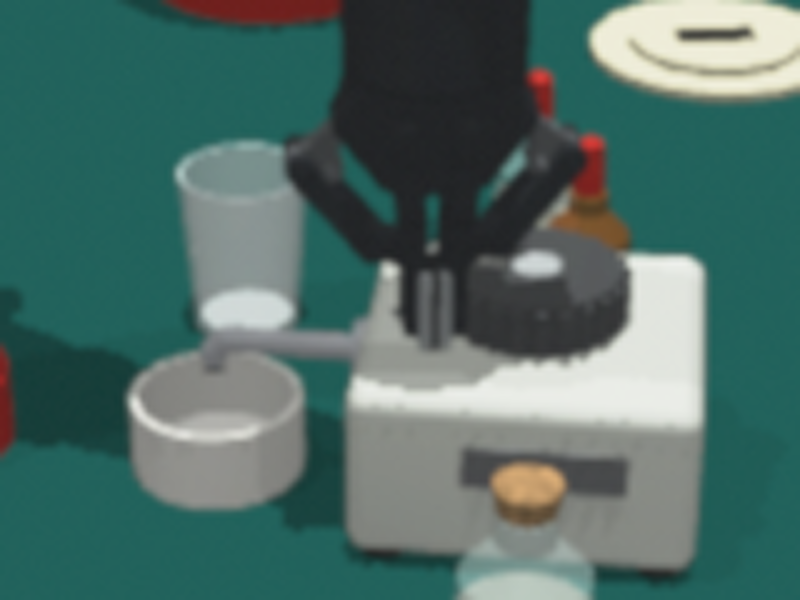

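```bash
cat >> m.py <<'E'
def lineang(im,c=(.6388,.006),name=None,z=.113):
    S=8 # px/mm*... 0.5mm grid
    g=np.arange(-60,60,.25)/1000
    X,Y=np.meshgrid(g,g)
    T=np.array(im['world_from_camera']); P=np.stack([X+c[0],Y+c[1],0*X+z],-1)-T[:3,3]; Q=P@T[:3,:3]
    u=(im['cx']+im['fx']*Q[...,0]/-Q[...,2]).astype(np.float32); v=(im['cy']-im['fy']*Q[...,1]/-Q[...,2]).astype(np.float32)
    r=cv2.remap(im['image'],u,v,cv2.INTER_LINEAR)
    if name: cv2.imwrite('pics/'+name,cv2.cvtColor(r[::-1].copy(),cv2.COLOR_RGB2BGR))
    G=r.astype(float).mean(-1)
    a=np.arange(0,360,.5); rr=np.arange(14,34,.5)/1000
    A,Rr=np.meshgrid(np.radians(a),rr); 
    s=cv2.remap(G.astype(np.float32),((Rr*np.cos(A)+.06)*4000).astype(np.float32),((Rr*np.sin(A)+.06)*4000).astype(np.float32),cv2.INTER_LINEAR).T
    m=np.median(s,1); m2=m-cv2.blur(np.r_[m,m,m].reshape(-1,1),(1,61)).ravel()[720:1440]
    k=np.argsort(m2)[::-1][:6]; return a[k],m2[k].round()
E
python3 - <<'E'
from m import *
im=get_image('wrist'); print(lineang(im,name='r5.png'))
im=get_image('scene'); print(lineang(im,name='r5s.png'))
import numpy as np
a=cv2.imread('pics/r5.png');b=cv2.imread('pics/r5s.png');cv2.imwrite('pics/r5b.png',cv2.resize(np.hstack([a,b]),(780,390)))
E
```

```text
(array([169.5, 169. , 168.5, 170. , 167. , 166.5]), array([68., 68., 67., 67., 67., 67.], dtype=float32))
(array([166. , 167. , 167.5, 166.5, 168. , 169.5]), array([18., 18., 18., 18., 17., 17.], dtype=float32))
```

View pics/r5b.png

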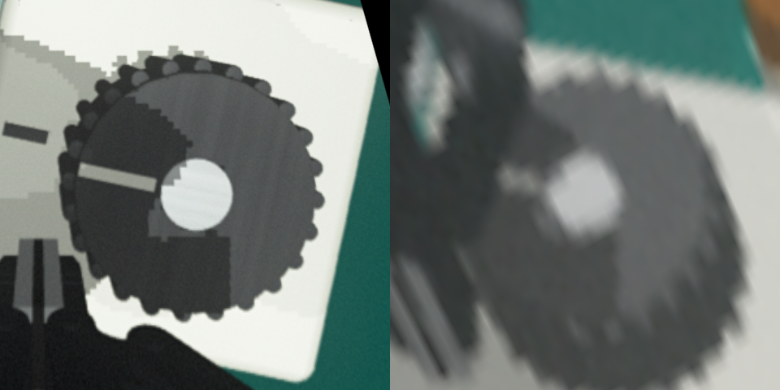

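```bash
python3 -m inch '[[0,0,0,0.028,-0.022,0,0],[0,0,0,0.055,-0.044,0,0],[0,0,0,0.078,-0.068,0,0],[0,0,0,0.102,-0.091,0,0]]'; python3 -m inch '[[0,0,0,0.027,-0.02,0,0],[0,0,0,0.054,-0.038,0,0],[0,0,0,0.084,-0.053,0,0],[0,0,0,0.114,-0.066,0,0]]';  python3 - <<'E'
from m import *
im=get_image('wrist'); print(lineang(im,name='r6.png'),get_obs()['ee_pos'])
E
```

```text
t: 9.95
ee_pos: [0.6009, -0.0343, 0.1679]
orientation: [[-0.001, 1.0, 0.0], [1.0, 0.001, -0.0], [-0.0, 0.0, -1.0]]
contact_force: [-0.7, 0.4, -0.1]
opening: 0.0001
t: 10.28
ee_pos: [0.6122, -0.0409, 0.1679]
orientation: [[-0.001, 1.0, 0.0], [1.0, 0.001, -0.0], [-0.0, 0.0, -1.0]]
contact_force: [0.2, 0.1, -0.8]
opening: 0.0001
(array([165.5, 169.5, 170. , 166. , 166.5, 168. ]), array([81., 81., 81., 81., 80., 80.], dtype=float32)) [ 0.6129 -0.0412  0.168 ]
```

View pics/r6.png

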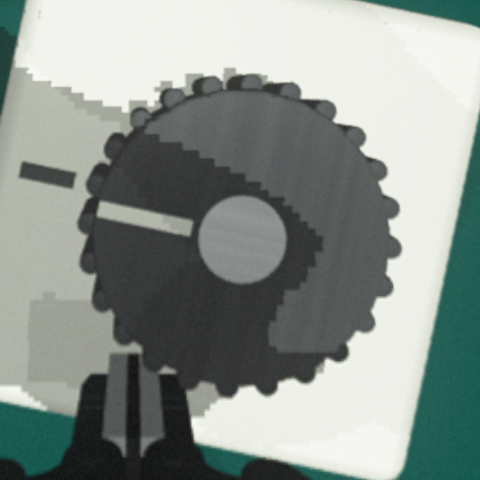

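```bash
python3 - <<'E'
from m import *
im=get_image('wrist'); C=cloud(im); p=get_obs()['ee_pos']; D=(C-p)*1000
np.savez('w6.npz',D=D,img=im['image'])
i=im['image'][200:330,190:330]; cv2.imwrite('pics/w6.png',cv2.resize(i[...,::-1],None,fx=5,fy=5,interpolation=cv2.INTER_NEAREST)[:600,:700])
for v in range(225,300,5):
    print(v,[tuple(D[v,u].round(0).astype(int)) for u in range(225,290,6)])
E
```

```text
225 [(np.int64(-17), np.int64(11), np.int64(-85)), (np.int64(-14), np.int64(12), np.int64(-84)), (np.int64(-10), np.int64(12), np.int64(-83)), (np.int64(-6), np.int64(22), np.int64(-61)), (np.int64(-3), np.int64(25), np.int64(-56)), (np.int64(0), np.int64(25), np.int64(-56)), (np.int64(3), np.int64(25), np.int64(-56)), (np.int64(6), np.int64(24), np.int64(-57)), (np.int64(8), np.int64(25), np.int64(-56)), (np.int64(11), np.int64(25), np.int64(-55)), (np.int64(14), np.int64(25), np.int64(-55))]
230 [(np.int64(-17), np.int64(8), np.int64(-84)), (np.int64(-14), np.int64(9), np.int64(-83)), (np.int64(-10), np.int64(9), np.int64(-84)), (np.int64(-6), np.int64(21), np.int64(-59)), (np.int64(-3), np.int64(21), np.int64(-58)), (np.int64(0), np.int64(22), np.int64(-56)), (np.int64(3), np.int64(22), np.int64(-56)), (np.int64(6), np.int64(23), np.int64(-55)), (np.int64(8), np.int64(23), np.int64(-55)), (np.int64(11), np.int64(22), np.int64(-56)), (np.int64(14), np.int64(22), np.int64(-56))]
235 [(np.int64(-17), np.int64(6), np.int64(-83)), (np.int64(-14), np.int64(5), np.int64(-84)), (np.int64(
[... 5621 characters left out ...]
np.int64(12), np.int64(-25)), (np.int64(5), np.int64(11), np.int64(-26)), (np.int64(7), np.int64(11), np.int64(-27)), (np.int64(9), np.int64(11), np.int64(-26)), (np.int64(12), np.int64(11), np.int64(-26))]
295 [(np.int64(-11), np.int64(12), np.int64(-23)), (np.int64(-9), np.int64(11), np.int64(-24)), (np.int64(-7), np.int64(12), np.int64(-23)), (np.int64(-5), np.int64(11), np.int64(-24)), (np.int64(-2), np.int64(11), np.int64(-24)), (np.int64(0), np.int64(1), np.int64(-36)), (np.int64(2), np.int64(9), np.int64(-27)), (np.int64(4), np.int64(11), np.int64(-24)), (np.int64(7), np.int64(11), np.int64(-24)), (np.int64(9), np.int64(11), np.int64(-24)), (np.int64(11), np.int64(11), np.int64(-23))]
```

View pics/w6.png

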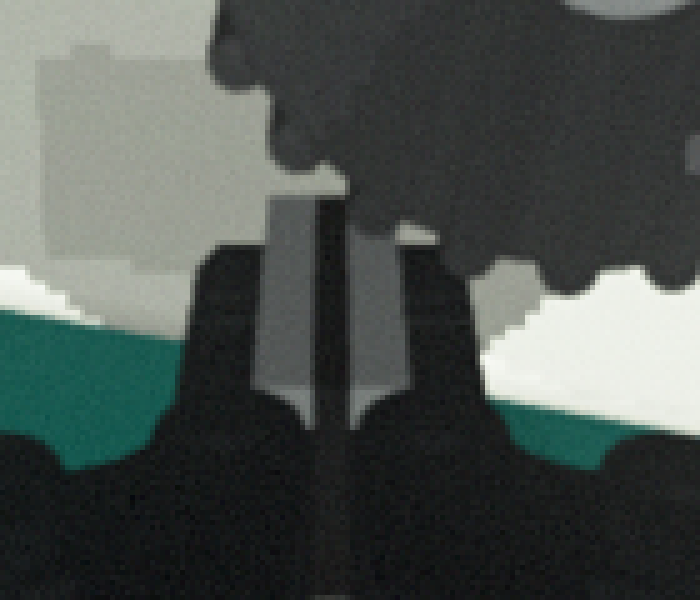

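```bash
cat > path.py <<'E'
import numpy as np
c=np.array([.6390,.006])
V=[(13.5,6.3),(6.2,10.7)]
def tcp(th,R,k):
    t=np.radians(th); d=np.array([np.cos(t),np.sin(t)])
    # outward direction d; vertex sign same as d (finger lies outward; nearest vertex is at -d side)
    sx,sy=np.sign(d); return c+R/1000*d+np.array([sx,sy])*np.array(V[k])/1000
def full(th0,th1,step,R):
    # returns list of (th,xy)
    br=[]; 
    out=[];th=th0
    def kk(a):
        b=a%180; b=min(b,180-b); return 0 if b<59 else 1
    last=None
    while th<=th1+1e-6:
        a=th+1e-4
        k=kk(a); p=tcp(a,R,k)
        if last is not None:
            n=int(np.ceil(np.hypot(*(p-last))*1000/5.0))
            for j in range(1,n): out.append((th-.1,last+(p-last)*j/n))
        out.append((th,p)); last=p; th+=step
    return out
def show(th0,th1,step,R,cmd):
    for t,p in full(th0,th1,step,R): print(round(t,1),p.round(4),((p-np.array(cmd))*10).round(3))
E
python3 -c "
from path import *
show(240,300,6,.0405*1000,(.6126,-.0409))"; python3 -c "
from bench import *
print(get_obs()['ee_pos'])"
```

```text
240 [ 0.6126 -0.0398] [-0.     0.011]
246 [ 0.6163 -0.0417] [ 0.037 -0.008]
252 [ 0.6203 -0.0432] [ 0.077 -0.023]
258 [ 0.6244 -0.0443] [ 0.118 -0.034]
264 [ 0.6286 -0.045 ] [ 0.16  -0.041]
269.9 [ 0.6327 -0.045 ] [ 0.201 -0.041]
269.9 [ 0.6369 -0.0451] [ 0.243 -0.042]
269.9 [ 0.641  -0.0451] [ 0.284 -0.042]
270 [ 0.6452 -0.0452] [ 0.326 -0.043]
276 [ 0.6494 -0.045 ] [ 0.368 -0.041]
282 [ 0.6536 -0.0443] [ 0.41  -0.034]
288 [ 0.6577 -0.0432] [ 0.451 -0.023]
294 [ 0.6617 -0.0417] [ 0.491 -0.008]
300 [ 0.6655 -0.0398] [0.529 0.011]
[ 0.61255924 -0.0409784   0.16796166]
```

```bash
python3 -m inch '[[0,0,0,0.037,-0.008,0,0],[0,0,0,0.077,-0.022,0,0],[0,0,0,0.118,-0.033,0,0]]'; python3 -m inch '[[0,0,0,0.042,-0.007,0,0],[0,0,0,0.083,-0.008,0,0],[0,0,0,0.125,-0.008,0,0]]'; python3 - <<'E'
from m import *
im=get_image('wrist'); print(lineang(im,name='r7.png'),get_obs()['ee_pos'])
E
```

```text
t: 10.63
ee_pos: [0.6232, -0.0439, 0.1677]
orientation: [[-0.001, 1.0, -0.002], [1.0, 0.001, 0.0], [0.0, -0.002, -1.0]]
contact_force: [-1.0, -0.2, 0.0]
opening: 0.0002
t: 10.88
ee_pos: [0.636, -0.0461, 0.1678]
orientation: [[-0.0, 1.0, -0.001], [1.0, 0.0, -0.002], [-0.002, -0.001, -1.0]]
contact_force: [-1.8, -3.6, 0.3]
opening: 0.0
(array([192.5, 195.5, 195. , 193. , 196. , 192. ]), array([80., 80., 80., 80., 80., 80.], dtype=float32)) [ 0.6372 -0.0462  0.1679]
```

View pics/r7.png

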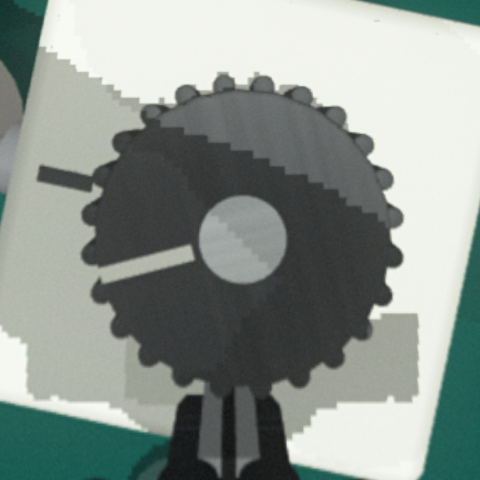

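```bash
cat > gen.py <<'E'
from path import *
import sys
def gen(th0,th1,R,cmd,step=7,n=12):
    L=full(th0,th1,step,R); cmd=np.array(cmd)
    for i in range(0,len(L),n):
        print('[',','.join('[0,0,0,%.3f,%.3f,0,0]'%tuple((p-cmd)*10) for t,p in L[i:i+n]),'] th',L[min(i+n,len(L))-1][0]); cmd=np.array([round(x,4) for x in L[min(i+n,len(L))-1][1]])
    print(cmd)
E
python3 -c "
from gen import *
gen(270,630,40,(.6369,-.0450))"
```

```text
[ [0,0,0,0.083,0.003,0,0],[0,0,0,0.132,0.006,0,0],[0,0,0,0.180,0.015,0,0],[0,0,0,0.226,0.030,0,0],[0,0,0,0.271,0.050,0,0],[0,0,0,0.309,0.073,0,0],[0,0,0,0.347,0.096,0,0],[0,0,0,0.385,0.119,0,0],[0,0,0,0.424,0.150,0,0],[0,0,0,0.458,0.185,0,0],[0,0,0,0.488,0.223,0,0],[0,0,0,0.512,0.265,0,0] ] th 333
[ [0,0,0,0.020,0.045,0,0],[0,0,0,0.034,0.092,0,0],[0,0,0,0.042,0.140,0,0],[0,0,0,0.042,0.184,0,0],[0,0,0,0.043,0.228,0,0],[0,0,0,0.043,0.271,0,0],[0,0,0,0.044,0.315,0,0],[0,0,0,0.040,0.364,0,0],[0,0,0,0.030,0.412,0,0],[0,0,0,0.015,0.458,0,0],[0,0,0,-0.006,0.502,0,0],[0,0,0,-0.032,0.543,0,0] ] th 396
[ [0,0,0,-0.031,0.038,0,0],[0,0,0,-0.067,0.071,0,0],[0,0,0,-0.106,0.100,0,0],[0,0,0,-0.145,0.123,0,0],[0,0,0,-0.183,0.146,0,0],[0,0,0,-0.222,0.169,0,0],[0,0,0,-0.267,0.187,0,0],[0,0,0,-0.314,0.200,0,0],[0,0,0,-0.362,0.207,0,0],[0,0,0,-0.405,0.208,0,0],[0,0,0,-0.449,0.208,0,0],[0,0,0,-0.492,0.208,0,0] ] th 451.9
[ [0,0,0,-0.043,0.001,0,0],[0,0,0,-0.092,-0.004,0,0],[0,0,0,-0.139,-0.014,0,0],[0,0,0,-0.185,-0.031,0,0],[0,0,0,-0.229,-0.053,0,0],[0,0,0,-0.267,-0.076,0,0],[0,0,0,-0.305,-0.100,0,0],[0,0,0,-0.343,-0.124,0,0],[0,0,0,-0.380,-0.155,0,0],[0,0,0,-0.413,-0.191,0,0],[0,0,0,-0.441,-0.231,0,0],[0,0,0,-0.465,-0.274,0,0] ] th 515
[ [0,0,0,-0.017,-0.045,0,0],[0,0,0,-0.030,-0.093,0,0],[0,0,0,-0.036,-0.141,0,0],[0,0,0,-0.036,-0.185,0,0],[0,0,0,-0.036,-0.229,0,0],[0,0,0,-0.036,-0.272,0,0],[0,0,0,-0.036,-0.316,0,0],[0,0,0,-0.031,-0.364,0,0],[0,0,0,-0.020,-0.412,0,0],[0,0,0,-0.002,-0.458,0,0],[0,0,0,0.020,-0.501,0,0],[0,0,0,0.048,-0.541,0,0] ] th 578
[ [0,0,0,0.032,-0.037,0,0],[0,0,0,0.069,-0.069,0,0],[0,0,0,0.106,-0.093,0,0],[0,0,0,0.144,-0.117,0,0],[0,0,0,0.182,-0.141,0,0],[0,0,0,0.225,-0.163,0,0],[0,0,0,0.271,-0.181,0,0],[0,0,0,0.319,-0.192,0,0],[0,0,0,0.367,-0.197,0,0] ] th 627
[ 0.6307 -0.0446]
```

```bash
python3 -m inch '[[0,0,0,0.04,0.002,0,0],[0,0,0,0.085,0.005,0,0],[0,0,0,0.13,0.005,0,0],[0,0,0,0.18,0.015,0,0],[0,0,0,0.225,0.03,0,0],[0,0,0,0.27,0.05,0,0],[0,0,0,0.31,0.075,0,0],[0,0,0,0.345,0.095,0,0],[0,0,0,0.385,0.12,0,0],[0,0,0,0.425,0.15,0,0],[0,0,0,0.46,0.185,0,0],[0,0,0,0.49,0.225,0,0]]'; python3 - <<'E'
from m import *
im=get_image('wrist'); print(lineang(im,name='r8.png'),get_obs()['ee_pos'])
E
```

```text
t: 11.93
ee_pos: [0.6877, -0.022, 0.1684]
orientation: [[-0.001, 1.0, 0.005], [1.0, 0.001, -0.001], [-0.001, 0.005, -1.0]]
contact_force: [2.5, -3.1, -2.2]
opening: 0.0001
(array([280.5, 281. , 281.5, 282. , 280. , 279.5]), array([78., 78., 78., 78., 78., 78.], dtype=float32)) [ 0.6885 -0.0203  0.1684]
```

```bash
python3 -m inch '[[0,0,0,0.022,0.04,0,0],[0,0,0,0.042,0.085,0,0],[0,0,0,0.055,0.13,0,0],[0,0,0,0.064,0.18,0,0],[0,0,0,0.064,0.225,0,0],[0,0,0,0.064,0.27,0,0],[0,0,0,0.065,0.31,0,0],[0,0,0,0.065,0.355,0,0],[0,0,0,0.062,0.405,0,0],[0,0,0,0.052,0.45,0,0],[0,0,0,0.037,0.5,0,0],[0,0,0,0.015,0.54,0,0]]'; python3 - <<'E'
from m import *
im=get_image('wrist'); print(lineang(im,name='r9.png'),get_obs()['ee_pos'])
E
```

```text
t: 12.98
ee_pos: [0.6869, 0.0337, 0.1684]
orientation: [[-0.002, 1.0, 0.001], [1.0, 0.002, 0.002], [0.002, 0.001, -1.0]]
contact_force: [3.6, 1.0, 1.7]
opening: -0.0002
(array([186.5, 187. , 186. , 185.5, 185. , 187.5]), array([25., 25., 24., 23., 23., 23.], dtype=float32)) [0.6862 0.0348 0.1682]
```

View pics/r9.png

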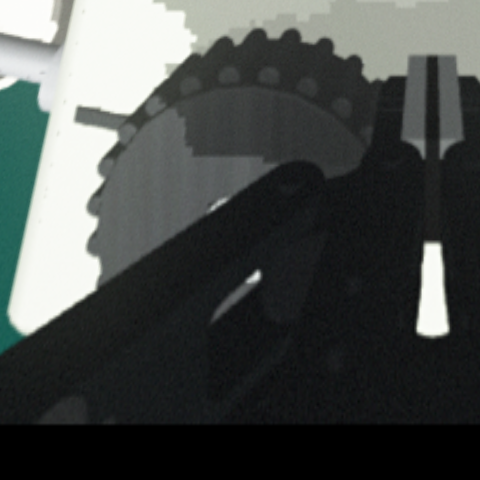

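```bash
python3 -m inch '[[0,0,0,-0.025,0.043,0,0],[0,0,0,-0.055,0.08,0,0],[0,0,0,-0.092,0.114,0,0],[0,0,0,-0.13,0.143,0,0],[0,0,0,-0.17,0.166,0,0],[0,0,0,-0.21,0.188,0,0],[0,0,0,-0.25,0.21,0,0],[0,0,0,-0.29,0.23,0,0],[0,0,0,-0.34,0.243,0,0],[0,0,0,-0.39,0.25,0,0],[0,0,0,-0.43,0.25,0,0],[0,0,0,-0.475,0.25,0,0]]'; python3 - <<'E'
from m import *
print(get_obs()['ee_pos'])
for c in ['wrist','scene','side']:
    im=get_image(c); print(lineang(im,name='r10%s.png'%c))
cv2.imwrite('pics/r10.png',cv2.resize(np.hstack([cv2.imread('pics/r10%s.png'%c) for c in ['scene','side']]),(800,400)))
E
```

```text
t: 14.03
ee_pos: [0.6377, 0.0587, 0.1677]
orientation: [[-0.002, 1.0, -0.002], [1.0, 0.002, 0.003], [0.003, -0.002, -1.0]]
contact_force: [1.8, 7.4, 1.8]
opening: 0.0002
[0.6377 0.0587 0.1677]
(array([94. , 94.5, 95. , 93.5, 95.5, 93. ]), array([42., 42., 42., 42., 42., 42.], dtype=float32))
(array([83.5, 83. , 82.5, 84. , 82. , 84.5]), array([48., 47., 46., 46., 45., 44.], dtype=float32))
(array([77. , 77.5, 78. , 78.5, 76.5, 79. ]), array([51., 51., 50., 49., 49., 48.], dtype=float32))
```

View pics/r10.png

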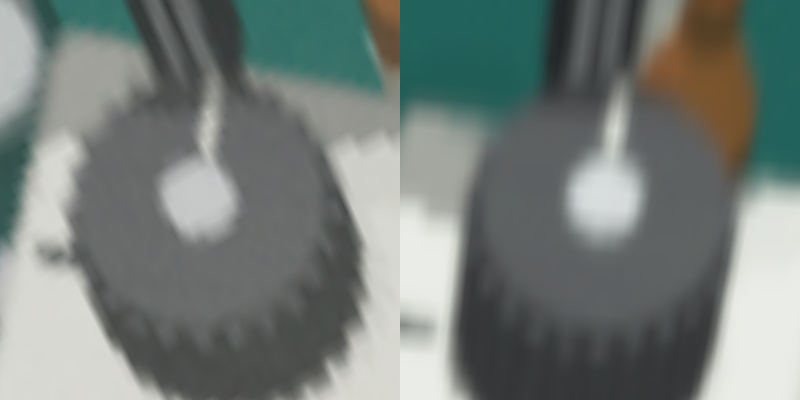

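```bash
python3 -m inch '[[0,0,0,-0.042,0.004,0,0],[0,0,0,-0.085,0.004,0,0],[0,0,0,-0.134,0,0,0],[0,0,0,-0.18,-0.01,0,0],[0,0,0,-0.227,-0.028,0,0],[0,0,0,-0.27,-0.05,0,0],[0,0,0,-0.31,-0.075,0,0],[0,0,0,-0.347,-0.1,0,0],[0,0,0,-0.385,-0.123,0,0],[0,0,0,-0.422,-0.154,0,0],[0,0,0,-0.455,-0.19,0,0],[0,0,0,-0.483,-0.23,0,0]]'; python3 - <<'E'
from m import *
print(get_obs()['ee_pos'])
for c in ['wrist','scene','side']:
    im=shot(c,c+'11.png'); print(lineang(im,name='r11%s.png'%c))
E
```

```text
t: 15.18
ee_pos: [0.5909, 0.0321, 0.168]
orientation: [[0.0, 1.0, 0.001], [1.0, -0.0, -0.002], [-0.002, 0.001, -1.0]]
contact_force: [1.2, 0.2, -0.3]
opening: -0.0003
[0.5909 0.0321 0.168 ]
(array([349.5, 350. , 350.5, 349. , 351. , 351.5]), array([26., 25., 24., 24., 24., 23.], dtype=float32))
(array([151. , 150.5, 151.5, 150. , 152. , 149.5]), array([46., 45., 45., 43., 42., 41.], dtype=float32))
(array([146. , 145.5, 146.5, 145. , 144.5, 143.5]), array([18., 18., 18., 18., 17., 17.], dtype=float32))
```

View pics/side11.png

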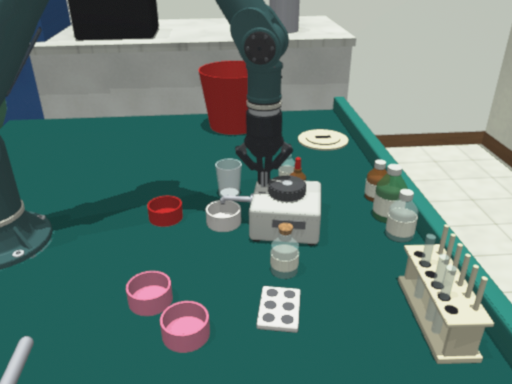

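```bash
python3 -m inch '[[0,0,0,-0.02,-0.043,0,0],[0,0,0,-0.037,-0.088,0,0],[0,0,0,-0.05,-0.136,0,0],[0,0,0,-0.056,-0.184,0,0],[0,0,0,-0.056,-0.228,0,0],[0,0,0,-0.056,-0.27,0,0],[0,0,0,-0.056,-0.315,0,0],[0,0,0,-0.056,-0.36,0,0],[0,0,0,-0.051,-0.407,0,0],[0,0,0,-0.04,-0.455,0,0],[0,0,0,-0.022,-0.5,0,0],[0,0,0,0,-0.544,0,0]]'; python3 - <<'E'
from m import *
print(get_obs()['ee_pos'])
for c in ['wrist']:
    im=shot(c,c+'12.png'); print(lineang(im,name='r12%s.png'%c))
E
```

```text
t: 16.33
ee_pos: [0.5905, -0.0215, 0.1678]
orientation: [[-0.001, 1.0, -0.001], [1.0, 0.001, -0.0], [-0.0, -0.001, -1.0]]
contact_force: [-2.5, 1.1, -0.8]
opening: 0.0001
[ 0.5905 -0.0215  0.1678]
(array([203.5, 204. , 203. , 207. , 205.5, 206. ]), array([68., 67., 67., 67., 67., 67.], dtype=float32))
```

View pics/wrist12.png

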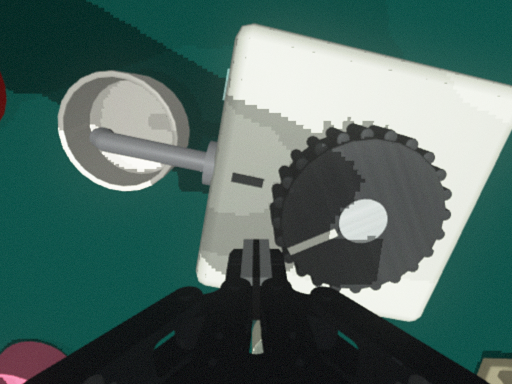

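```bash
python3 -m inch '[[0,0,0,0.026,-0.037,0,0],[0,0,0,0.06,-0.073,0,0],[0,0,0,0.096,-0.105,0,0],[0,0,0,0.133,-0.13,0,0],[0,0,0,0.17,-0.155,0,0],[0,0,0,0.208,-0.179,0,0],[0,0,0,0.25,-0.2,0,0],[0,0,0,0.295,-0.219,0,0],[0,0,0,0.343,-0.23,0,0],[0,0,0,0.391,-0.236,0,0],[0,0,0,0.435,-0.238,0,0],[0,0,0,0.48,-0.238,0,0]]'; python3 - <<'E'
from m import *
print(get_obs()['ee_pos'])
for c in ['wrist']:
    im=shot(c,c+'13.png'); print(lineang(im,name='r13%s.png'%c))
E
```

```text
t: 17.38
ee_pos: [0.6401, -0.0461, 0.168]
orientation: [[-0.0, 1.0, 0.002], [1.0, 0.0, -0.002], [-0.002, 0.002, -1.0]]
contact_force: [-1.1, -6.2, -0.8]
opening: -0.0001
[ 0.6401 -0.0461  0.168 ]
(array([289.5, 289. , 288.5, 288. , 290. , 285. ]), array([72., 71., 71., 71., 71., 71.], dtype=float32))
```

```bash
python3 -m inch '[[0,0,0,0.05,0.002,0,0],[0,0,0,0.103,0.003,0,0],[0,0,0,0.153,0.012,0,0],[0,0,0,0.198,0.027,0,0],[0,0,0,0.243,0.047,0,0],[0,0,0,0.283,0.07,0,0],[0,0,0,0.32,0.092,0,0],[0,0,0,0.36,0.117,0,0],[0,0,0,0.398,0.147,0,0],[0,0,0,0.433,0.182,0,0],[0,0,0,0.463,0.222,0,0],[0,0,0,0.485,0.262,0,0]]'; python3 - <<'E'
from m import *
print(get_obs()['ee_pos'])
for c in ['wrist','scene','side']:
    im=shot(c,c+'14.png'); print(lineang(im,name='r14%s.png'%c))
cv2.imwrite('pics/r14.png',cv2.resize(np.hstack([cv2.imread('pics/r14%s.png'%c) for c in ['scene','side']]),(800,400)))
E
```

```text
t: 18.43
ee_pos: [0.6879, -0.0171, 0.1682]
orientation: [[-0.002, 1.0, 0.001], [1.0, 0.002, 0.001], [0.001, 0.001, -1.0]]
contact_force: [1.3, -1.8, 1.4]
opening: -0.0002
[ 0.6879 -0.0171  0.1682]
(array([1. , 3. , 1.5, 4. , 3.5, 2. ]), array([85., 84., 84., 84., 84., 84.], dtype=float32))
(array([221. , 220.5, 221.5, 222. , 220. , 222.5]), array([8., 8., 8., 7., 7., 7.], dtype=float32))
(array([  1.5,   1. ,   0.5,   2. , 359.5,   0. ]), array([13., 13., 13., 13., 12., 12.], dtype=float32))
```

View pics/r14.png

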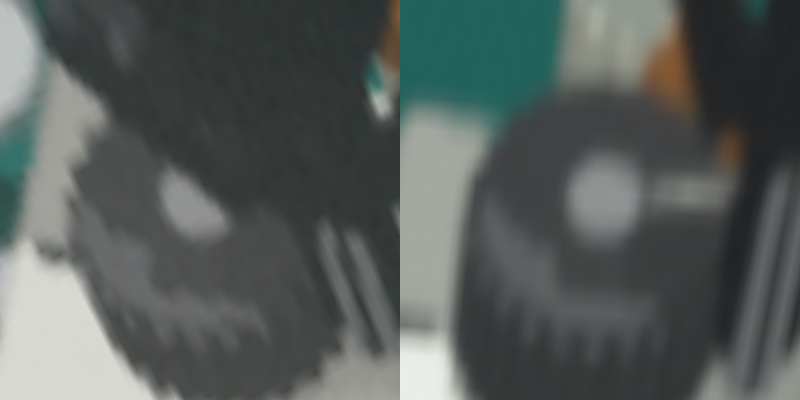

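```bash
python3 -m inch '[[0,0,0,0.02,0.045,0,0],[0,0,0,0.034,0.092,0,0],[0,0,0,0.042,0.14,0,0],[0,0,0,0.042,0.184,0,0],[0,0,0,0.043,0.228,0,0],[0,0,0,0.043,0.27,0,0],[0,0,0,0.044,0.315,0,0],[0,0,0,0.04,0.364,0,0],[0,0,0,0.03,0.412,0,0],[0,0,0,0.015,0.458,0,0],[0,0,0,-0.006,0.502,0,0],[0,0,0,-0.032,0.543,0,0]]'; python3 - <<'E'
from m import *
print(get_obs()['ee_pos'])
for c in ['scene','side']:
    im=shot(c,c+'15.png'); print(lineang(im,name='r15%s.png'%c))
cv2.imwrite('pics/r15.png',cv2.resize(np.hstack([cv2.imread('pics/r15%s.png'%c) for c in ['scene','side']]),(800,400)))
E
```

```text
t: 19.58
ee_pos: [0.6835, 0.037, 0.1679]
orientation: [[-0.002, 1.0, -0.001], [1.0, 0.002, 0.001], [0.001, -0.001, -1.0]]
contact_force: [2.0, -1.0, 1.0]
opening: -0.0001
[0.6835 0.037  0.1679]
(array([83. , 82.5, 83.5, 84. , 82. , 84.5]), array([37., 37., 37., 36., 35., 34.], dtype=float32))
(array([83. , 82.5, 83.5, 82. , 84. , 81.5]), array([48., 47., 46., 44., 43., 41.], dtype=float32))
```

View pics/r15.png

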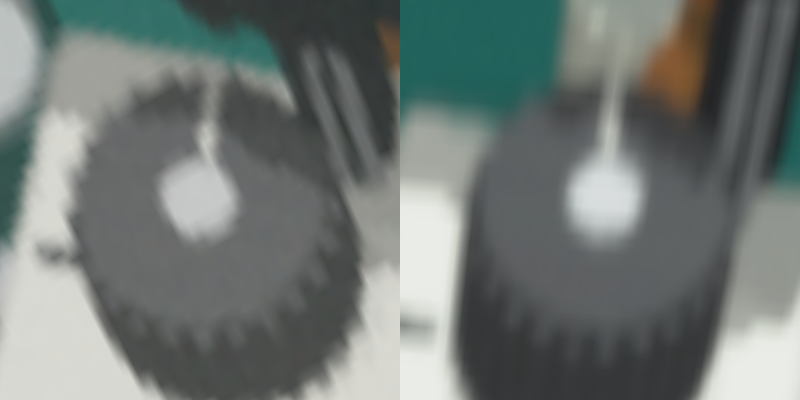

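```bash
python3 -m inch '[[0,0,0,-0.03,0.038,0,0],[0,0,0,-0.067,0.07,0,0],[0,0,0,-0.106,0.1,0,0],[0,0,0,-0.145,0.123,0,0],[0,0,0,-0.183,0.146,0,0],[0,0,0,-0.222,0.169,0,0],[0,0,0,-0.267,0.188,0,0],[0,0,0,-0.314,0.202,0,0],[0,0,0,-0.36,0.21,0,0]]'; python3 - <<'E'
from m import *
print(get_obs()['ee_pos'])
for c in ['scene','side','wrist']:
    im=shot(c,c+'16.png'); print(lineang(im,name='r16%s.png'%c))
E
```

```text
t: 20.43
ee_pos: [0.6469, 0.0579, 0.1677]
orientation: [[-0.002, 1.0, -0.002], [1.0, 0.002, 0.001], [0.001, -0.002, -1.0]]
contact_force: [1.9, 4.9, -0.1]
opening: 0.0001
[0.6469 0.0579 0.1677]
(array([144.5, 144. , 145. , 145.5, 146. , 143.5]), array([49., 48., 47., 47., 47., 46.], dtype=float32))
(array([145. , 144.5, 141. , 145.5, 143. , 143.5]), array([20., 20., 20., 20., 20., 20.], dtype=float32))
(array([69.5, 70. , 70.5, 69. , 71. , 71.5]), array([47., 47., 45., 43., 41., 36.], dtype=float32))
```

```bash
python3 -m inch '[[0,0,0,-0.04,0.001,0,0],[0,0,0,-0.08,0.001,0,0],[0,0,0,-0.12,0.001,0,0],[0,0,0,-0.15,0.001,0,0],[0,0,0,-0.15,0.001,0,0]]'; python3 - <<'E'
from m import *
print(get_obs()['ee_pos'])
for c in ['scene','side','wrist']:
    im=shot(c,c+'17.png'); print(lineang(im,name='r17%s.png'%c))
cv2.imwrite('pics/r17.png',cv2.resize(np.hstack([cv2.imread('pics/r17%s.png'%c) for c in ['scene','side']]),(800,400)))
E
```

```text
t: 21.0
ee_pos: [0.6316, 0.0584, 0.1676]
orientation: [[-0.002, 1.0, -0.004], [1.0, 0.002, 0.002], [0.002, -0.004, -1.0]]
contact_force: [-0.2, 6.2, 1.2]
opening: 0.0001
[0.6316 0.0584 0.1676]
(array([165.5, 165. , 164.5, 166. , 166.5, 164. ]), array([37., 37., 36., 36., 36., 35.], dtype=float32))
(array([169.5, 170.5, 170. , 168. , 169. , 162.5]), array([16., 16., 16., 16., 16., 16.], dtype=float32))
(array([112. , 112.5, 111.5, 111. , 110.5, 110. ]), array([45., 44., 43., 43., 40., 38.], dtype=float32))
```

View pics/r17.png

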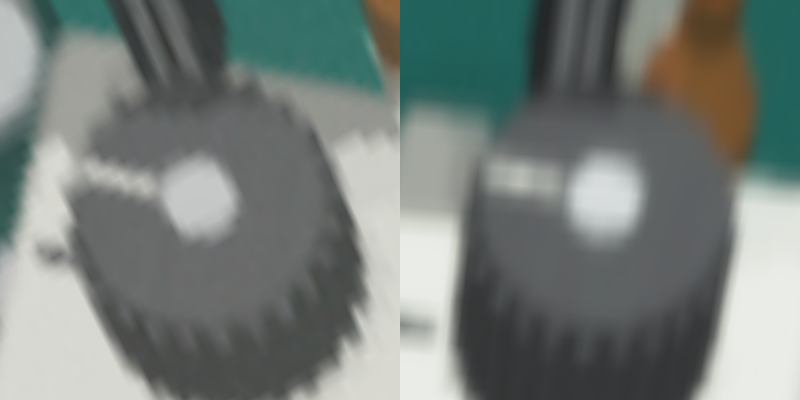

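```bash
python3 -m inch '[[0,0,0,0,0.1,0,0],[0,0,0,0,0.15,0,0],[0,0,0,0,0.15,0.4,0],[0,0,0,-0.5,0,0.6,0],[0,0,0,-1,-0.4,0.6,0],[0,0,0,-1,-0.8,0.6,0],[0,0,0,-1,-0.8,0.6,0],[0,0,0,-1,-0.8,0.6,0]]'; python3 - <<'E'
from m import *
print(get_obs()['ee_pos'])
for c in ['scene','side','wrist']:
    im=shot(c,c+'18.png'); print(c,lineang(im,name='r18%s.png'%c))
    if c!='wrist': im['image']=cv2.imread('pics/%s0.png'%c)[...,::-1].copy(); print('  initial',lineang(im))
    else:
        C=cloud(im)
        P=rim(C,.4975,.034,.034,.045,.06); print(len(P),circ(P[:,:2]))
E
```

```text
t: 21.82
ee_pos: [0.5288, -0.0302, 0.2285]
orientation: [[0.009, 1.0, -0.003], [1.0, -0.009, -0.004], [-0.004, -0.003, -1.0]]
contact_force: [0.4, 0.7, 0.3]
opening: 0.0002
[ 0.5288 -0.0302  0.2285]
scene (array([165.5, 165. , 166. , 164.5, 166.5, 164. ]), array([35., 35., 35., 34., 34., 33.], dtype=float32))
  initial (array([167.5, 168. , 167. , 166. , 166.5, 168.5]), array([35., 34., 34., 34., 34., 34.], dtype=float32))
side (array([162.5, 169.5, 170.5, 169. , 170. , 163. ]), array([15., 15., 15., 15., 15., 15.], dtype=float32))
  initial (array([170.5, 170. , 169.5, 169. , 168.5, 171. ]), array([21., 21., 20., 20., 19., 19.], dtype=float32))
wrist (array([164. , 164.5, 163.5, 167.5, 167. , 165. ]), array([98., 98., 98., 98., 97., 97.], dtype=float32))
1303 [0.4978 0.0347 0.0376]
```

View pics/wrist18.png

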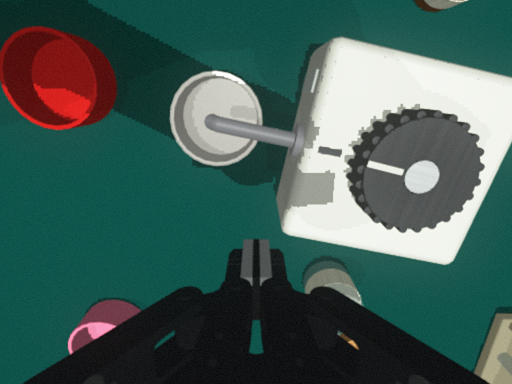

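View pics/r18wrist.png

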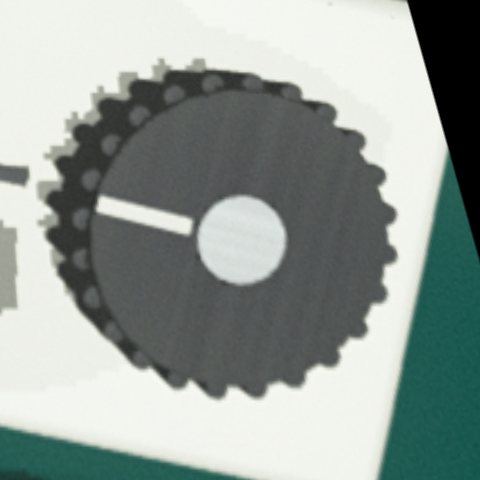

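```bash
python3 -c "
from bench import *
o=get_obs();print(o['t'],o['ee_pos'],o['joints'])"; python3 -m inch '[[0,0,0,0.38,0.31,0,0],[0,0,0,0.38,0.31,0,0],[0,0,0,0.38,0.31,-0.4,0],[0,0,0,0.38,0.31,-0.6,0],[0,0,0,0.38,0.31,-0.6,0],[0,0,0,0.38,0.31,-0.6,0],[0,0,0,0.38,0.31,-0.6,0]]'
```

```text
21.9667 [ 0.53315179 -0.02339709  0.22798472] [-0.38164331  0.50231172  0.46337925  2.11600562 -0.38740494  0.60425127
  0.35503627]
t: 22.55
ee_pos: [0.572, 0.0085, 0.1685]
orientation: [[-0.002, 1.0, 0.001], [1.0, 0.002, -0.0], [-0.0, 0.001, -1.0]]
contact_force: [0.2, 0.7, 1.5]
opening: -0.0001
```

```bash
python3 -m inch '[[0,0,0,0.06,0,0,0],[0,0,0,0.1,0,0,0],[0,0,0,0.12,0,0,0],[0,0,0,0.135,0,0,0],[0,0,0,0.135,-0.01,0,0],[0,0,0,0.135,-0.02,0,0],[0,0,0,0.135,-0.025,0,0],[0,0,0,0.135,-0.025,0,0]]'; python3 - <<'E'
from m import *
print(get_obs()['ee_pos'])
for c in ['wrist']:
    im=shot(c,c+'19.png'); print(c,lineang(im,name='r19%s.png'%c))
E
```

```text
t: 23.22
ee_pos: [0.5844, 0.0056, 0.1678]
orientation: [[-0.001, 1.0, -0.0], [1.0, 0.001, 0.0], [0.0, -0.0, -1.0]]
contact_force: [-0.5, 0.2, 0.4]
opening: 0.0003
[0.5844 0.0056 0.1678]
wrist (array([163.5, 163. , 164. , 164.5, 167. , 165. ]), array([70., 69., 69., 69., 69., 69.], dtype=float32))
```

View pics/r19wrist.png

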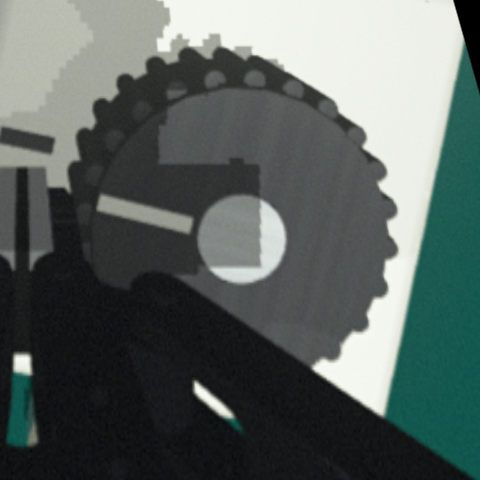

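```bash
python3 -m inch '[[0,0,0,0.01,0,0,0],[0,0,0,0.02,0,0,0],[0,0,0,0.02,-0.01,0,0],[0,0,0,0.02,-0.02,0,0],[0,0,0,0.02,-0.025,0,0],[0,0,0,0.02,-0.025,0,0]]'; python3 - <<'E'
from m import *
print(get_obs()['ee_pos'])
for c in ['wrist']:
    im=shot(c,c+'20.png'); print(c,lineang(im,name='r20%s.png'%c))
E
```

```text
t: 23.77
ee_pos: [0.5848, 0.0034, 0.1676]
orientation: [[-0.001, 1.0, -0.004], [1.0, 0.001, 0.001], [0.001, -0.004, -1.0]]
contact_force: [-4.7, 2.1, 3.4]
opening: -0.0003
[0.5848 0.0034 0.1676]
wrist (array([166. , 166.5, 170. , 169.5, 167. , 167.5]), array([70., 70., 70., 70., 70., 70.], dtype=float32))
```

View pics/r20wrist.png

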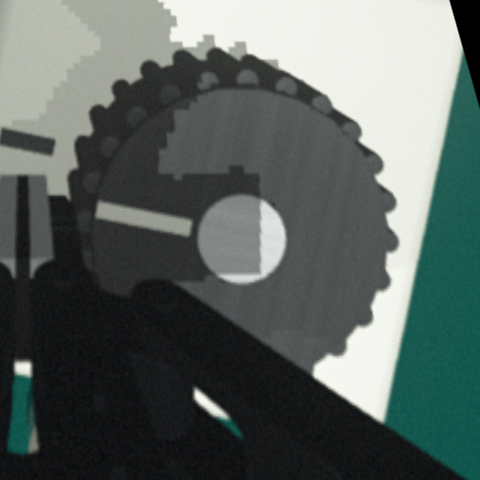

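```bash
python3 -m inch '[[0,0,0,-0.04,0,0,0],[0,0,0,-0.15,0,0,0],[0,0,0,-0.15,0,0,0],[0,0,0,-0.2,0,0.5,0],[0,0,0,-0.5,-0.3,1,0],[0,0,0,-0.5,-0.3,1,0],[0,0,0,-0.5,-0.3,1,0],[0,0,0,-0.5,-0.3,1,0],[0,0,0,-0.5,-0.3,1,0]]'; python3 - <<'E'
from m import *
for c in ['scene','side','wrist']:
    im=shot(c,c+'21.png'); print(c,lineang(im,name='r21%s.png'%c)); C=cloud(im)
    P=rim(C,.4975,.034,.034,.045,.06); print(len(P),circ(P[:,:2]))
E
```

```text
t: 24.57
ee_pos: [0.5369, -0.0263, 0.2677]
orientation: [[-0.001, 1.0, 0.001], [1.0, 0.001, 0.0], [0.0, 0.001, -1.0]]
contact_force: [0.4, -0.7, 0.5]
opening: -0.0004
scene (array([169. , 169.5, 168.5, 167.5, 168. , 167. ]), array([34., 34., 34., 33., 33., 33.], dtype=float32))
119 [0.4971 0.0346 0.038 ]
side (array([170. , 169.5, 170.5, 169. , 168.5, 171. ]), array([19., 19., 19., 18., 18., 17.], dtype=float32))
138 [0.5    0.0332 0.0377]
wrist (array([170. , 167. , 169.5, 167.5, 170.5, 169. ]), array([96., 96., 96., 95., 95., 95.], dtype=float32))
997 [0.4978 0.0346 0.0376]
```

View pics/wrist21.png

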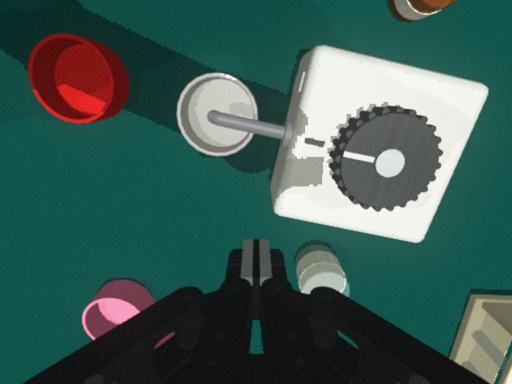

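View pics/side21.png

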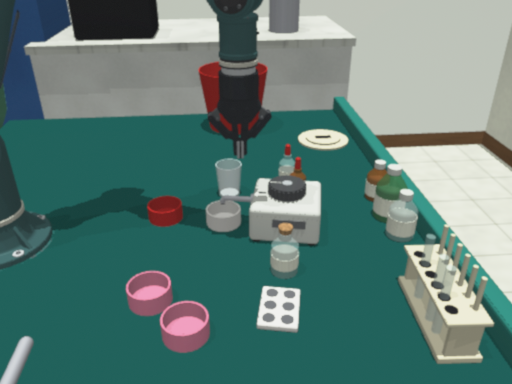

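The white line (wrist 345,155 to 375,160) is back over the index line (315,142). The dish (217,113) sits under the spout mouth, and everything else stands where it was. The arm is clear of everything, so I'm handing in.

```bash
python3 -c "
from bench import *
print(sign_off())"
```

```text
the job is handed in; nothing more can be done
None
```

I finished both parts of the job and handed it in at about 25 s of the 61 s allowed; sign-off gives no verdict.

- **Dish:** I pushed the white dish flat along the bench with two half-open fingertips low on its wall. By wrist-camera depth its centre is at (0.498, 0.035), within about 1 mm of my estimate of the spout mouth. It had not moved when I checked again after turning the ring. The side camera puts it about 2 mm off in x, which is within its calibration.
- **Ring:** I walked the closed fingertips counter-clockwise around the rim with about 1 to 7.5 N of contact. I followed the white line through two full turns in the pictures. It first stopped about 2° short, so I added a small nudge.
- **Last check:** The line now reads about 168–170° in all three cameras, against about 168–170° at the start. It lies over the index line for the second time.
- **Other things:** The beaker, bottles, spot plate and look-alike dishes look unmoved in the last side picture. I compared these by eye and did not measure them again. The arm was clear of everything at hand-in.

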